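# Switch the ball sorter to its other chute and feed the batch

## Task

The sorter's left tray has its share of wooden balls: with a fingertip press down the raised right end of the seesaw gate until it rests fully over on its right side, and only then push the feed pusher's upright tab all the way forward, away from the robot, so that the three balls in the gutter roll down the right chute into the right tray and stay there. Only press and push: do not pick up any ball, let none go to the left, and leave the balls in the left tray and everything else on the bench where they are.

Things in the scene. Friction and masses are not known exactly. Their poses are not given: they have to be found in the camera images.
- sorter: Plywood and beech ball sorter, fixed to the bench. Origin on the bench under the middle of the seesaw's pivot; x runs along the feed gutter from the pusher to the seesaw (away from the robot), y to the left chute, z up.
- gate (a joint): Angle of the seesaw gate (wooden trough 180 mm long along the sorter's y, pivot 86 mm above the bench along the sorter's x) in rad: -0.22 = left end (+y) fully down on its stop, balls would run into the left tray; +0.22 = right end (-y) fully down, balls run into the right tray. Starts left end down. Friction (about 0.06 N m, some 1 N at a pad) keeps it where it is left.
- gate_pad_left (a point): Centre of the top of the seesaw's left press pad, a flat wooden tongue 42 x 34 mm, 6 mm thick, that sticks out of the trough's robot-side edge 73 mm to the left of the pivot and moves with the seesaw (x 46 mm on the robot's side of the pivot, 12 mm above the pivot when level).
- gate_pad_right (a point): Centre of the top of the right press pad, the same, 73 mm to the right of the pivot. It is about 114 mm above the bench when the seesaw leans fully left and about 82 mm when fully right.
- gutter_brink (a point): Middle of the edge of the gutter floor over which the balls drop onto the seesaw, 126 mm above the bench, 24 mm short of the pivot. The gutter falls 4 mm towards its robot-side end, so balls lie back against the pusher; 37 mm wide inside, outer faces 25 mm either side of its middle, walls to about 138 mm above the bench.
- pusher (a joint): Travel of the feed pusher along the gutter (sorter +x) in m: 0 = fully back, 0.117 = fully forward, when the last ball has been pushed over the brink. Starts between 0 and 0.015. Slides with about 1.5 N friction and stays where it is left.
- pusher_face (a point): Centre of the upper part of the robot-side face of the pusher's upright tab (push here towards the sorter's +x). 175 mm above the bench; the tab is 44 mm wide, 12 mm thick, its top 190 mm above the bench; the block under it (top at 151 mm) is flush with this face.
- ball1_center (a point): Centre of loose wooden ball 1 of 3 in the gutter (32 mm across, about 14 g); ball 1 lies next to the pusher, ball 3 next to the seesaw.
- ball2_center (a point): Centre of loose wooden ball 2 of 3 in the gutter (32 mm across, about 14 g); ball 1 lies next to the pusher, ball 3 next to the seesaw.
- ball3_center (a point): Centre of loose wooden ball 3 of 3 in the gutter (32 mm across, about 14 g); ball 1 lies next to the pusher, ball 3 next to the seesaw.
- tray_left (a point): Centre of the inner floor of the left tray, at the foot of the left chute (sorter +y; it already holds three balls). Inside 98 x 98 mm, side walls 55 mm, outer wall 70 mm high; axes as the sorter's; the chute drops from the seesaw's end.
- tray_right (a point): Centre of the inner floor of the right tray, at the foot of the right chute (sorter -y; empty at the start). Inside 98 x 98 mm, side walls 55 mm, outer wall 70 mm high; axes as the sorter's; the chute drops from the seesaw's end.
- done1_center (a point): Centre of one of the three wooden balls (32 mm across) already in the left tray, to stay there.
- done2_center (a point): Centre of one of the three wooden balls (32 mm across) already in the left tray, to stay there.
- done3_center (a point): Centre of one of the three wooden balls (32 mm across) already in the left tray, to stay there.
- tape: Bystander: white roll of tape lying flat, 84 mm across, 25 mm high. Origin under its middle, on the bench.
- tin: Bystander: green round tin, 72 mm across, 30 mm high. Origin under its middle, on the bench.
- sander: Bystander: cork sanding block 100 x 60 x 30 mm. Origin under its middle, on the bench.
- glue: Bystander: upright glue bottle, 50 mm across, 130 mm high. Origin under its middle, on the bench.
- knife: Bystander: veneer knife lying along its own x, 175 mm long, 24 mm high. Origin under its middle, on the bench.
- cup: Bystander: upright blue cup, 76 mm across, 85 mm high. Origin under its middle, on the bench.
- punch: Bystander: upright steel punch with brass head, 36 mm across, 80 mm high. Origin under its middle, on the bench.

How it is judged:
By the outcome, as a careful person would: the job done as asked, in the order asked, and still so for the second after the job is handed in, with the robot touching nothing.
It also fails if it takes over 43 s, if anything falls off the work surface, if the arm or the gripper's body presses on something with over 40 N, if the wrist force passes 120 N, or if a joint passes its speed limit or range.

## Robot

A 6-joint arm with a two-finger parallel gripper is mounted at the origin on the work surface. World frame = base frame: x ahead of the robot, y to its left, z up, the work surface at z = 0. Lengths are in mm, angles in degrees, forces in N, time in s.
With the tool pointing down it reaches from about 350 to 875 mm from the base axis. Payload 4.2 kg.
Tool frame: the origin (TCP) lies on the front face of the gripper's body, between the roots of the fingers; the fingertips stand arm.nose_length ahead of it and the grasp point (between the pads) lies 51 mm ahead of it (arm.nose_length is the distance from the TCP to the fingertips, in mm); z points along the fingers, y is the direction in which the jaws open and shut (so a half turn about z gives the same grasp; the last joint's range is limited). The gripper opens to 87 mm and grips with 3 to 60 N. Pads are 19 mm wide; open, the fingers measure 117 mm over their backs; the gripper's body (75 mm by 190 mm) begins 51 mm behind the grasp point.
Start: joints at [82.598, 22.042, 0.453, 0, -68.411, -14.817], TCP at [236.312, 578.581, 292.25] pointing down, gripper open.
Joint ranges: [-179.83, 179.83], [-69.29, 118.12], [-61.27, 80.66], [-181.25, 117.63], [-171.15, -9.14], [-177.46, 177.46]. Speed limits (degrees/s): [159.86, 159.86, 180, 180, 180, 180].

## Interface

Orientations are given as [roll, pitch, yaw] about the fixed x, y, z axes, in that order (R = Rz(yaw) Ry(pitch) Rx(roll)).
In Python, from cell import sense, eyes, workorder, arm gives the robot as it stands.
- The arm moves only by the shell command python3 -m handwheel 'ROWS' [FORCE]. ROWS is JSON, a list of rows, each an object with "jaw": the opening, from 0 (shut) to 1 (fully open); "dp": the shift along the tool's x, y, z in m, a list of three; "spin": the turn about the tool's z in degrees. A call has 1 to 12 rows; each row shifts and turns the pose as measured when the row begins, along the tool's axes as they then stand; what a row does not reach is not made up. A row lasts 1/8 s, in which the tool goes at most 62.5 mm and 10.7 degrees, less where a joint would pass 70% of its speed; a pose out of reach is approached as far as the arm can. A call is refused whole if a number of a shift passes 0.0625 or a number of a turn 10.7, either way. A call with a gripper value outside its range is refused whole. The fingers move at their own pace and stop on an object; FORCE is the grip in N (left out, the last holds). Time passes only in rows, so rows that do not move let the fingers close. It gives the time, the measured TCP pose, the force and the opening at its end, in the units of the state.
- sense(): the state, without advancing time (a new reading comes with each control period).
- eyes.read_camera(name): name is "scene" or "top" or "wrist"; returns the picture (400x640x3 uint8, red, green, blue); there is no depth.
- eyes.calibration(name): a dict with "fov_y" (degrees; the focal length in pixels is half the picture's height over the tangent of half this angle, whatever the lens; pixels are square), "cx", "cy" (the principal point, pixels), "dist_coeffs" ([k1, k2, p1, p2, k3] as OpenCV has them; the pictures are not rectified), "xyz" and "rotation" of the camera in the world; the wrist camera has in their place "tool_from_camera" (4x4, takes a point from camera to tool coordinates, whose origin is the TCP and whose axes are the flange's). Camera axes: x right, y up, looking along -z (the intrinsics and any distortion apply to the point x, -y, -z); pixel columns grow to the right and rows downward; lengths in mm; the calibration is good to about 2 mm. A picture is of the moment at which its call begins: read the wrist's pose just before it. calibration takes no time and is no camera call.
- workorder.job_done(): hands the job in, once; it reports no verdict.
The state is a dict: "clock": time; "q": joint angles; "dq": joint speeds; "effort": joint torques, N m; "tcp_pos": TCP position; "tool_rot": TCP orientation; "ft_force": force on the tool from outside, world axes, zero at the start; "ft_torque": the same for the moment, N m; "grip_width": finger opening in mm.
Only numpy, scipy, OpenCV 4.12 (cv2) and the standard library are available. Lean on these libraries where they do the work, as an engineer would, in place of code of your own. Each camera call takes 0.05 s, during which the arm holds its last target. There are 200 camera calls.

## Working session

There is one attempt and no reset: what is moved stays moved. The work goes in short steps, Python scripts to look and compute and a shell command to move; the robot and the scene stay as the last step left them, time stands still between calls to the robot, and variables do not carry over. Pictures are saved under pics/ and viewed, about 8 in all and at most 12, crops included, and the job is handed in when it is done.

```bash
mkdir -p pics; ls; cat > h.py <<'E'
import numpy as np,cv2
from cell import sense,eyes,workorder,arm
def snap(n,f):
    im=eyes.read_camera(n); cv2.imwrite(f'pics/{f}.png',im[:,:,::-1]); return im
def K(c):
    f=200/np.tan(np.radians(c['fov_y'])/2); return np.array([[f,0,c['cx']],[0,f,c['cy']],[0,0,1.]])
def ray(n,px):
    c=eyes.calibration(n)
    u=cv2.undistortPoints(np.array([[px]],float),K(c),np.array(c['dist_coeffs'],float))[0,0]
    d=np.array([u[0],-u[1],-1.]); return np.array(c['xyz'],float),rot(c)@d
def rot(c):
    r=np.array(c['rotation'],float)
    if r.shape==(3,3): return r
    from scipy.spatial.transform import Rotation as R
    return R.from_euler('xyz',r,degrees=True).as_matrix()
def onz(n,px,z):
    o,d=ray(n,px); return o+d*(z-o[2])/d[2]
def tri(a,b):
    (o1,d1),(o2,d2)=ray(*a),ray(*b); A=np.c_[d1,-d2]; s=np.linalg.lstsq(A,o2-o1,rcond=None)[0]
    p,q=o1+s[0]*d1,o2+s[1]*d2; return (p+q)/2,np.linalg.norm(p-q)
E
python3 - <<'E'
from h import *
s=sense();print({k:np.round(v,2) for k,v in s.items()},arm.nose_length)
for n in('scene','top'):
    snap(n,n+'0');print(n,eyes.calibration(n))
print(eyes.calibration('wrist'))
E
```

```text
pics
{'clock': np.float64(0.0), 'q': array([ 8.260e+01,  2.209e+01,  3.800e-01, -3.000e-02, -6.841e+01,
       -1.482e+01]), 'dq': array([ 0.  , -0.03,  0.03, -0.06,  0.04, -0.  ]), 'effort': array([ 0.000e+00, -3.907e+01,  1.874e+01,  4.220e+00,  1.000e-02,
       -0.000e+00]), 'tcp_pos': array([236.14, 578.18, 291.18]), 'tool_rot': array([ 1.7988e+02, -1.0000e-02, -2.2230e+01]), 'ft_force': array([ 0.39, -0.39, -0.79]), 'ft_torque': array([-0.01, -0.02, -0.04]), 'grip_width': np.float64(86.85)} 69.7
scene {'fov_y': 53.5196495662044, 'cx': 317.56350458806975, 'cy': 200.03191040173124, 'dist_coeffs': array([-0.00317153,  0.        ,  0.        ,  0.        ,  0.        ]), 'xyz': array([1491.19999869, -105.47772831,  819.89833546]), 'rotation': array([55.8649678 ,  0.10354575, 83.25540301])}
top {'fov_y': 52.26140121443839, 'cx': 328.16114160760327, 'cy': 198.98455470853926, 'dist_coeffs': array([0.01837977, 0.        , 0.        , 0.        , 0.        ]), 'xyz': array([ 356.42544127,   12.56830545, 1236.92508172]), 'rotation': array([  6.67048232,  -0.80679819, -90.35058009])}
{'fov_y': 68.93816090084631, 'cx': 321.33210527955646, 'cy': 196.3872467032493, 'dist_coeffs': array([0.00906891, 0.        , 0.        , 0.        , 0.        ]), 'tool_from_camera': array([[-1.13995638e-03,  9.70921767e-01,  2.39394285e-01,
         6.54490842e+01],
       [ 9.99999301e-01,  1.03147509e-03,  5.78434720e-04,
         2.12523860e-01],
       [ 3.14685619e-04,  2.39394777e-01, -9.70922263e-01,
        -9.16012281e+01],
       [ 0.00000000e+00,  0.00000000e+00,  0.00000000e+00,
         1.00000000e+00]])}
```

View pics/scene0.png

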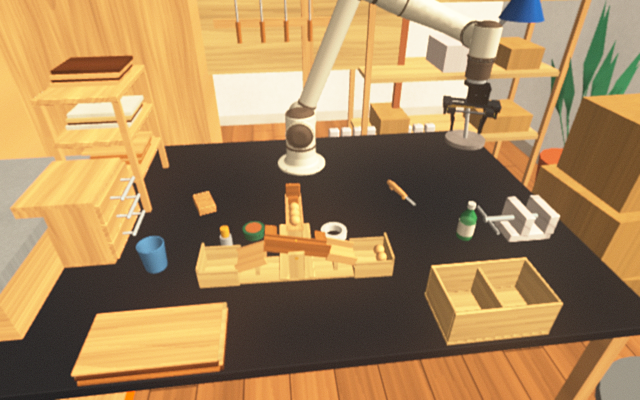

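View pics/top0.png

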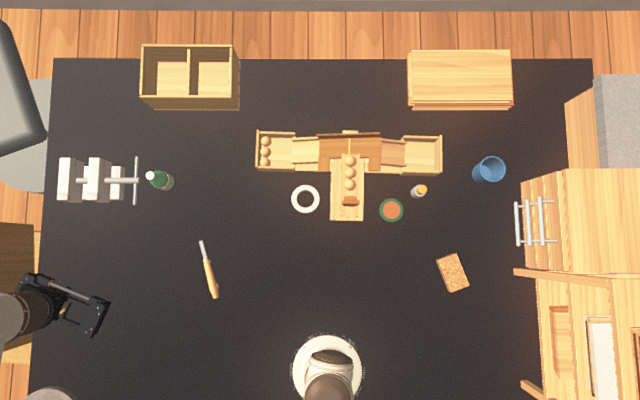

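The scene view shows the sorter in mid-bench, with the left-tray balls near (380,255) and the gutter near (293,210). In the top view the gutter runs from about (347,215) to (350,150), with the pusher tab near (350,201). I'll crop both to get exact pixels.

```bash
python3 - <<'E'
import cv2,numpy as np
a=cv2.imread('pics/top0.png')[120:230,245:455]; b=cv2.imread('pics/scene0.png')[175:295,190:400]
r=lambda i:cv2.resize(i,None,fx=3.8,fy=2.55*1.0 if 0 else 3.8,interpolation=cv2.INTER_CUBIC)
cv2.imwrite('pics/c1.png',r(a));cv2.imwrite('pics/c2.png',r(b))
E
```

```text
(no output)
```

View pics/c1.png

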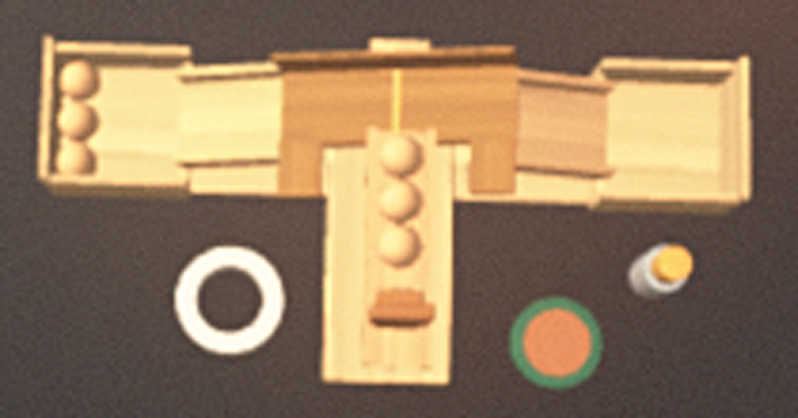

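View pics/c2.png

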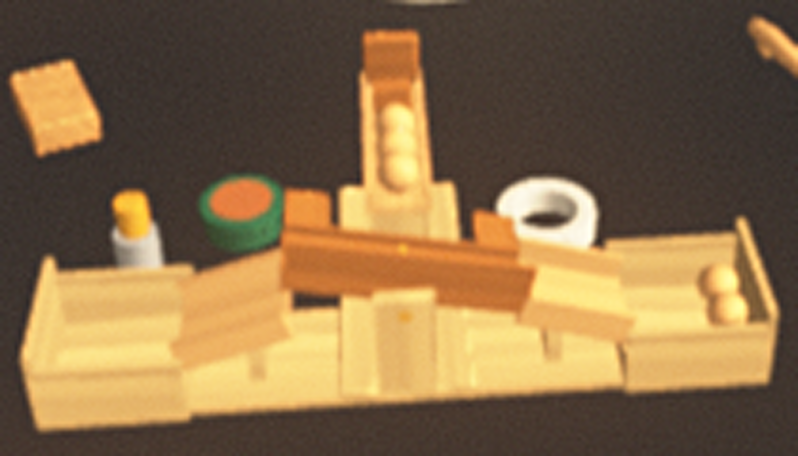

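The top crop shows the gutter's three balls at (401,155), (400,200), (399,246) and the tab at (402,305). The right pad's robot-side edge runs from (470,192) to (515,192). In the scene crop the tab's top edge is (364..418,32), and the right pad's robot edge is (289,190) to (330,193). The gate leans left.

```bash
python3 - <<'E'
from h import *
T=lambda x,y:('top',((x+.5)/3.8-.5+245,(y+.5)/3.8-.5+120))
S=lambda x,y:('scene',((x+.5)/3.8-.5+190,(y+.5)/3.8-.5+175))
pr=lambda n,p:print(n,np.round(p,1))
for n,a,b in [('Rpad L',T(470,192),S(330,193)),('Rpad R',T(515,192),S(289,190)),('Ball3',T(401,155),S(402,168)),('Ball1',T(399,246),S(398,118)),('Rtray outer robot corner',T(748,198),S(50,262)),('Ltray outer robot',T(42,180),S(741,222))]:
    p,e=tri(a,b); pr(n,p);print('  gap',round(e,1))
for x,z in((401,155),(400,200),(399,246)): pr('ball z143',onz(*T(x,z),143))
for x in (470,515): pr('Rpad edge z113',onz(*T(x,192),113))
for x in (364,418): pr('tab robot top edge scene z190',onz(*S(x,32),190))
for x in (372,433): pr('tab bottom row face top z151',onz(*T(x,324),151))
for p in((326,382),(449,382),): pr('base back corners z0',onz(*T(*p),0))
pr('Rtray far/out',onz(*T(748,58),70));pr('Rtray near/out',onz(*T(748,198),70))
pr('Ltray far/out',onz(*T(46,40),70));pr('Ltray near/out',onz(*T(42,180),70))
pr('glue top',onz(*T(672,264),130));pr('tin',onz(*T(556,342),30));pr('tape',onz(*T(230,299),25))
E
```

```text
Rpad L [ 569.  -117.8  110.9]
  gap 0.8
Rpad R [ 567.9 -149.5  116. ]
  gap 0.9
Ball3 [589.7 -63.7 145.4]
  gap 1.0
Ball1 [523.7 -61.9 144.9]
  gap 0.3
Rtray outer robot corner [ 571.8 -335.7   66.5]
  gap 1.0
Ltray outer robot [587.6 204.5  66.4]
  gap 1.9
ball z143 [590.1 -64.4 143. ]
ball z143 [557.3 -63.3 143. ]
ball z143 [524.  -62.2 143. ]
Rpad edge z113 [ 568.6 -117.1  113. ]
Rpad edge z113 [ 568.5 -150.3  113. ]
tab robot top edge scene z190 [465.9 -83.2 190. ]
tab robot top edge scene z190 [471.1 -40.5 190. ]
tab bottom row face top z151 [467.2 -41.9 151. ]
tab bottom row face top z151 [467.  -84.9 151. ]
base back corners z0 [436.2 -12.2   0. ]
base back corners z0 [ 435.7 -110.6    0. ]
Rtray far/out [ 681.2 -339.3   70. ]
Rtray near/out [ 571.2 -335.2   70. ]
Ltray far/out [696.7 203.3  70. ]
Ltray near/out [587.1 204.9  70. ]
glue top [ 512.  -260.4  130. ]
tin [ 464.7 -192.    30. ]
tape [500.4  63.4  25. ]
```

```bash
python3 -m handwheel '[{"jaw":0,"dp":[0,0,0],"spin":10},{"jaw":0,"dp":[0,0,0],"spin":10},{"jaw":0,"dp":[0,0,0],"spin":10},{"jaw":0,"dp":[0,0,0],"spin":10},{"jaw":0,"dp":[0,0,0],"spin":10},{"jaw":0,"dp":[0,0,0],"spin":10},{"jaw":0,"dp":[0,0,0],"spin":10}]'
```

```text
clock: 0.98
tcp_pos: [235.5, 576.5, 286.5]
tool_rot: [179.8, -0.6, -94.6]
ft_force: [-0.6, 0.7, -0.5]
grip_width: 25.0
```

```bash
python3 -m handwheel '[{"jaw":0,"dp":[0.05,-0.025,-0.002],"spin":0},{"jaw":0,"dp":[0.05,-0.025,-0.002],"spin":0},{"jaw":0,"dp":[0.05,-0.025,-0.002],"spin":0},{"jaw":0,"dp":[0.05,-0.025,-0.002],"spin":0},{"jaw":0,"dp":[0.05,-0.025,-0.002],"spin":0},{"jaw":0,"dp":[0.05,-0.025,-0.002],"spin":0},{"jaw":0,"dp":[0.05,-0.025,-0.002],"spin":0},{"jaw":0,"dp":[0.05,-0.025,-0.002],"spin":0}]'
```

```text
clock: 1.98
tcp_pos: [404.7, 151.4, 303.8]
tool_rot: [179.7, -1.0, -94.2]
ft_force: [0.7, 0.2, -0.2]
grip_width: 0.6
```

```bash
python3 -m handwheel '[{"jaw":0,"dp":[0.05,-0.036,0.004],"spin":-0.5},{"jaw":0,"dp":[0.05,-0.036,0.004],"spin":-0.5},{"jaw":0,"dp":[0.05,-0.036,0.004],"spin":-0.5},{"jaw":0,"dp":[0.05,-0.036,0.004],"spin":-0.5},{"jaw":0,"dp":[0.05,-0.036,0.004],"spin":-0.5},{"jaw":0,"dp":[0,0,0],"spin":0},{"jaw":0,"dp":[0,0,0],"spin":0}]'; python3 - <<'E'
from h import *
s=sense();p=s['tcp_pos'];print(p,s['tool_rot']);snap('wrist','w1')
E
```

```text
clock: 2.85
tcp_pos: [571.0, -116.9, 284.3]
tool_rot: [179.5, -0.9, -91.9]
ft_force: [0.5, -0.0, -0.2]
grip_width: 0.4
[ 571.02925708 -116.87251492  284.33892924] [179.51345755  -0.85350446 -91.9414771 ]
```

View pics/w1.png

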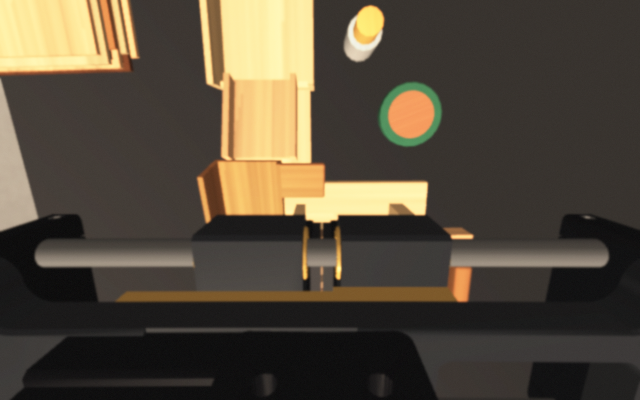

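The wrist view shows the right pad's visible top at (281..325,163..197), just ahead of the shut fingers at (322,250). I'll cast it onto its height as the second measurement.

```bash
python3 - <<'E'
from h import *
from scipy.spatial.transform import Rotation as R
s=sense();c=eyes.calibration('wrist')
Rt=R.from_euler('xyz',s['tool_rot'],degrees=True).as_matrix();M=np.array(c['tool_from_camera'])
o=Rt@M[:3,3]+s['tcp_pos']
def w(px,z):
    u=cv2.undistortPoints(np.array([[px]],float),K(c),np.array(c['dist_coeffs']))[0,0]
    d=Rt@M[:3,:3]@np.array([u[0],-u[1],-1]);return np.round(o+d*(z-o[2])/d[2],1)
for p,z in [((281,164),117),((324,164),117),((325,196),110),((281,196),110)]:print(p,w(p,z))
t=np.array([586,-136,0])-s['tcp_pos'];print('tool shift',Rt.T@t, 'tip',s['tcp_pos']+Rt[:,2]*arm.nose_length)
E
```

```text
(281, 164) [ 604.8 -151.3  117. ]
(324, 164) [ 566.4 -150.   117. ]
(325, 196) [ 566.4 -119.   110. ]
(281, 196) [ 607.7 -120.5  110. ]
tool shift [ 14.69892623 -18.15543551 284.42531563] tip [ 570.28950985 -117.55261456  214.62878165]
```

```bash
python3 -m handwheel '[{"jaw":0,"dp":[0.017,-0.015,0],"spin":0},{"jaw":0,"dp":[0,0,0.02],"spin":0},{"jaw":0,"dp":[0,0,0.025],"spin":0},{"jaw":0,"dp":[0,0,0.02],"spin":0},{"jaw":0,"dp":[0,0,0],"spin":0},{"jaw":0,"dp":[0,0,0],"spin":0}]'
```

```text
clock: 3.65
tcp_pos: [583.5, -127.0, 222.5]
tool_rot: [179.8, -0.8, -91.2]
ft_force: [-0.2, -0.5, 1.4]
grip_width: 0.4
```

```bash
python3 -m handwheel '[{"jaw":0,"dp":[0.009,-0.003,0.008],"spin":0},{"jaw":0,"dp":[0,0,0.01],"spin":0},{"jaw":0,"dp":[0,0,0],"spin":0}]'
```

```text
clock: 4.03
tcp_pos: [587.1, -136.5, 205.5]
tool_rot: [-180.0, -0.8, -91.1]
ft_force: [-0.6, 0.6, 0.6]
grip_width: 0.4
```

Over the pad, tip at about z 136. Pressing down in small steps.

```bash
python3 -m handwheel '[{"jaw":0,"dp":[0,0,0.009],"spin":0},{"jaw":0,"dp":[0,0,0.008],"spin":0},{"jaw":0,"dp":[0,0,0.007],"spin":0},{"jaw":0,"dp":[0,0,0.006],"spin":0},{"jaw":0,"dp":[0,0,0.006],"spin":0},{"jaw":0,"dp":[0,0,0.006],"spin":0}]'
```

```text
clock: 4.78
tcp_pos: [587.7, -137.8, 161.6]
tool_rot: [-179.9, -0.9, -91.1]
ft_force: [-0.5, -1.6, 1.2]
grip_width: 0.6
```

```bash
python3 -m handwheel '[{"jaw":0,"dp":[0,0,0.004],"spin":0},{"jaw":0,"dp":[0,0,0.003],"spin":0},{"jaw":0,"dp":[0,0,0.002],"spin":0}]'
```

```text
clock: 5.15
tcp_pos: [587.9, -138.0, 153.5]
tool_rot: [-179.9, -0.9, -91.1]
ft_force: [-5.0, 1.8, 15.7]
grip_width: 0.6
```

```bash
python3 -m handwheel '[{"jaw":0,"dp":[0,0,0.001],"spin":0}]'; python3 -m handwheel '[{"jaw":0,"dp":[0,0,-0.015],"spin":0},{"jaw":0,"dp":[0,0,-0.05],"spin":0},{"jaw":0,"dp":[0,0,-0.05],"spin":0},{"jaw":0,"dp":[0,0,-0.025],"spin":0},{"jaw":0,"dp":[0,0,0],"spin":0}]'; python3 - <<'E'
from h import *
a=snap('scene','s2');b=a[175:295,190:400,::-1]
cv2.imwrite('pics/c3.png',cv2.resize(b,None,fx=3.8,fy=3.8,interpolation=cv2.INTER_CUBIC))
E
```

```text
clock: 5.28
tcp_pos: [587.8, -138.0, 153.9]
tool_rot: [-179.9, -0.9, -91.0]
ft_force: [-3.2, -1.0, 6.0]
grip_width: 0.7
clock: 5.9
tcp_pos: [587.6, -134.9, 300.4]
tool_rot: [-179.7, -0.9, -91.0]
ft_force: [-0.5, -0.3, -0.7]
grip_width: 0.5
```

View pics/c3.png

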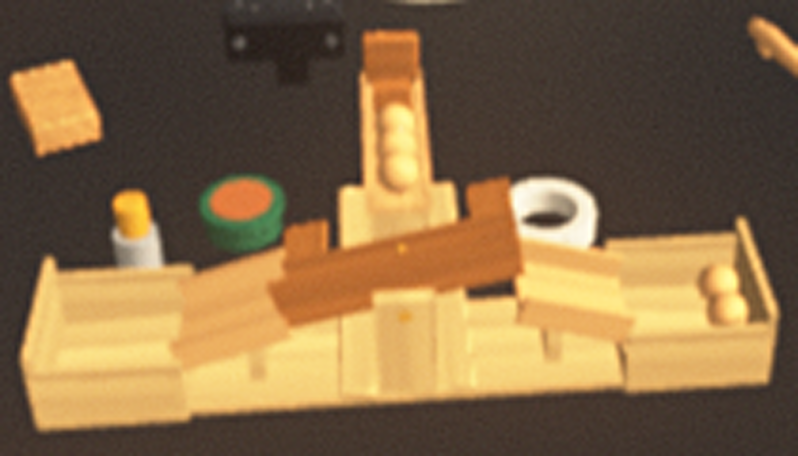

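The gate now leans right. The press ended at tip z 83.8 mm with 15.7 N, which is on its stop, and the balls haven't moved. Next I go behind the pusher tab.

```bash
python3 -m handwheel '[{"jaw":0,"dp":[-0.018,0.038,0],"spin":0},{"jaw":0,"dp":[-0.018,0.038,-0.001],"spin":0},{"jaw":0,"dp":[-0.018,0.038,-0.001],"spin":0},{"jaw":0,"dp":[-0.018,0.038,-0.001],"spin":0.7},{"jaw":0,"dp":[0,0,0],"spin":0},{"jaw":0,"dp":[0,0,0],"spin":0}]'
```

```text
clock: 6.7
tcp_pos: [428.7, -58.2, 291.9]
tool_rot: [179.2, -0.9, -91.8]
ft_force: [0.4, 0.5, 0.2]
grip_width: 0.6
```

```bash
python3 -m handwheel '[{"jaw":0,"dp":[0.002,0,0.022],"spin":0},{"jaw":0,"dp":[0.001,0,0.02],"spin":0},{"jaw":0,"dp":[0,0,0.002],"spin":0},{"jaw":0,"dp":[0,0,0],"spin":0}]'; python3 - <<'E'
from h import *
snap('wrist','w2');a=snap('top','t2')[100:250,245:455,::-1]
cv2.imwrite('pics/c4.png',cv2.resize(a,None,fx=3.8,fy=3.8,interpolation=cv2.INTER_CUBIC))
E
```

```text
clock: 7.2
tcp_pos: [430.7, -62.8, 245.4]
tool_rot: [179.0, -0.9, -92.0]
ft_force: [0.1, 0.1, -0.6]
grip_width: 0.2
```

View pics/w2.png

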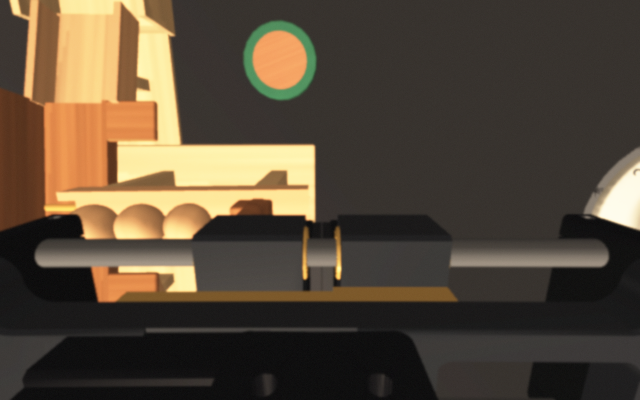

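The wrist view shows the tab at (232..270,200) ahead of the shut fingers at (322,250), which are clear on its robot side, in line with the gutter. The balls are still in place. I'll push slowly.

```bash
python3 -m handwheel '[{"jaw":0,"dp":[0,-0.01,0.004],"spin":0},{"jaw":0,"dp":[0,-0.008,0],"spin":0},{"jaw":0,"dp":[0,-0.008,-0.001],"spin":0},{"jaw":0,"dp":[0,-0.008,-0.001],"spin":0},{"jaw":0,"dp":[0,-0.008,-0.001],"spin":0}]'
```

```text
clock: 7.92
tcp_pos: [474.7, -64.2, 244.4]
tool_rot: [179.0, -0.9, -92.0]
ft_force: [-1.5, -0.4, -1.4]
grip_width: 0.4
```

```bash
python3 -m handwheel '[{"jaw":0,"dp":[0,-0.008,0],"spin":0},{"jaw":0,"dp":[0,-0.008,-0.001],"spin":0},{"jaw":0,"dp":[0,-0.008,-0.001],"spin":0},{"jaw":0,"dp":[0,-0.008,-0.001],"spin":0},{"jaw":0,"dp":[0,-0.008,-0.001],"spin":0},{"jaw":0,"dp":[0,-0.008,0],"spin":0}]'
```

```text
clock: 8.68
tcp_pos: [525.7, -66.0, 247.4]
tool_rot: [178.9, -0.9, -92.0]
ft_force: [-1.6, -0.1, 0.4]
grip_width: 0.3
```

```bash
python3 -m handwheel '[{"jaw":0,"dp":[0,-0.008,0.001],"spin":0},{"jaw":0,"dp":[0,-0.008,0],"spin":0},{"jaw":0,"dp":[0,-0.007,0],"spin":0},{"jaw":0,"dp":[0,-0.006,0],"spin":0}]'
```

```text
clock: 9.18
tcp_pos: [557.6, -67.1, 246.5]
tool_rot: [179.0, -0.9, -91.9]
ft_force: [-1.6, 0.2, 0.5]
grip_width: 0.6
```

```bash
python3 -m handwheel '[{"jaw":0,"dp":[0,-0.004,0],"spin":0},{"jaw":0,"dp":[0,-0.003,0],"spin":0},{"jaw":0,"dp":[0,-0.003,0],"spin":0}]'
```

```text
clock: 9.55
tcp_pos: [568.4, -67.4, 246.5]
tool_rot: [179.1, -0.9, -91.9]
ft_force: [-1.2, -0.8, 0.9]
grip_width: 0.3
```

```bash
python3 -m handwheel '[{"jaw":0,"dp":[0,-0.003,0],"spin":0},{"jaw":0,"dp":[0,-0.003,0],"spin":0}]'
```

```text
clock: 9.8
tcp_pos: [572.9, -67.7, 246.4]
tool_rot: [178.7, -0.9, -91.9]
ft_force: [-10.2, 2.4, 6.7]
grip_width: 0.8
```

At the end stop: 10 N at x 573. I'll press once more briefly, then back away and look.

```bash
python3 -m handwheel '[{"jaw":0,"dp":[0,-0.002,0],"spin":0}]'; python3 -m handwheel '[{"jaw":0,"dp":[0,0.02,0],"spin":0},{"jaw":0,"dp":[0,0.03,0],"spin":0},{"jaw":0,"dp":[0,0.01,-0.04],"spin":0},{"jaw":0,"dp":[0,0.03,-0.04],"spin":0},{"jaw":0,"dp":[0,0.03,0],"spin":0},{"jaw":0,"dp":[0,0,0],"spin":0},{"jaw":0,"dp":[0,0,0],"spin":0}]'; python3 - <<'E'
from h import *
a=snap('scene','s3')[175:295,190:400,::-1];b=snap('top','t3')[120:230,245:455,::-1]
v=np.vstack([a,b]);cv2.imwrite('pics/c5.png',cv2.resize(v,None,fx=2.6,fy=2.6,interpolation=cv2.INTER_CUBIC))
E
```

```text
clock: 9.93
tcp_pos: [573.1, -67.8, 246.3]
tool_rot: [178.4, -0.9, -92.0]
ft_force: [-6.6, 1.1, 4.1]
grip_width: 0.8
clock: 10.8
tcp_pos: [456.2, -61.9, 332.5]
tool_rot: [179.1, -0.9, -91.9]
ft_force: [0.4, 0.3, -0.8]
grip_width: 0.5
```

View pics/c5.png

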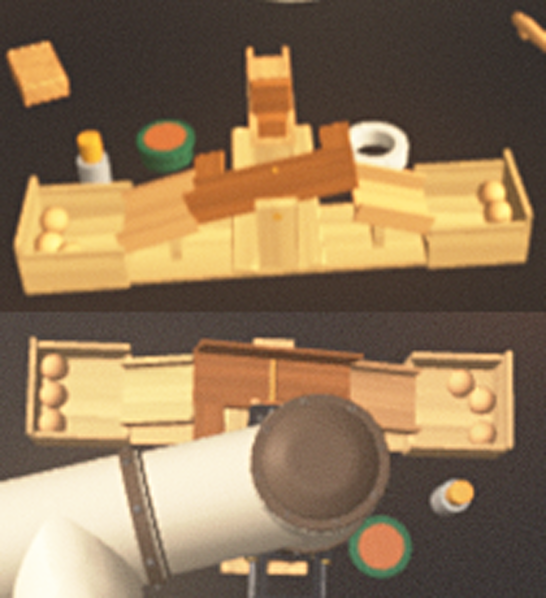

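The picture shows three balls in the right tray at (460,382), (481,400) and (482,432). Three are still in the left tray, the gutter is empty, the pusher is forward and the gate leans right. I'll let things settle and hand in.

```bash
python3 -m handwheel '[{"jaw":0,"dp":[0,0,-0.001],"spin":0},{"jaw":0,"dp":[0,0,0],"spin":0},{"jaw":0,"dp":[0,0,-0.001],"spin":0},{"jaw":0,"dp":[0,0,0],"spin":0},{"jaw":0,"dp":[0,0,-0.001],"spin":0},{"jaw":0,"dp":[0,0,0],"spin":0},{"jaw":0,"dp":[0,0,-0.001],"spin":0},{"jaw":0,"dp":[0,0,0],"spin":0}]'; python3 - <<'E'
from h import *
a=snap('top','t4').astype(int);b=cv2.imread('pics/t3.png')[:,:,::-1].astype(int)
for n,s in(('right',np.s_[130:180,400:445]),('left',np.s_[130:175,255:295])):
    print(n,np.abs(a[s]-b[s]).mean(),(np.abs(a[s]-b[s]).sum(2)>60).sum())
print(workorder.job_done(),sense()['clock'])
E
```

```text
clock: 11.9
tcp_pos: [457.6, -61.9, 334.8]
tool_rot: [178.8, -0.9, -92.0]
ft_force: [0.0, -0.0, -0.5]
grip_width: 0.3
right 2.5185185185185186 0
left 2.972777777777778 14
the job is handed in; nothing more can be done
the job is handed in; nothing more can be done
```

The job is done and handed in: all three gutter balls rolled into the right tray, and the three in the left tray stayed there.

- **Gate:** I pressed the right pad down with the shut fingertips until it hit its stop. The tip was at about 84 mm with about 16 N, and the scene picture showed the gate leaning right with the gutter balls unmoved.
- **Pusher:** Only then did I push the tab forward until its end stop, where the force rose from 1.5 N to 10 N. I backed the arm clear afterwards.
- **Last pictures:** They showed an empty gutter and the gate still over to the right. The tape, tin, glue and sander looked unmoved; the knife was only partly in view, and the cup and punch were outside the crops, so I did not re-check those three.
- **Settling check:** Two top pictures about a second apart showed no change in the right tray. In the left tray 14 pixels differed; I took that for arm shadow or noise and did not look into it.

The robot's clock was at about 12 s, well under the 43 s limit. No force I read exceeded about 16 N.

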